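Set sprung tweezers to a gap gauge

ROBOT

A 7-joint arm with a two-finger parallel gripper is mounted at the origin on a cart in front of the work surface, level with it; the furniture and walls round the work are solid. World frame = base frame: x ahead of the robot, y to its left, z up, the work surface at z = 0. Lengths are in m, angles in rad, forces in N, time in s.
With the tool pointing down it reaches from about 0.425 to 0.875 m from the base axis. Payload 4.7 kg.
Tool frame: the origin (TCP) lies between the finger pads; the fingertips stand 8 mm ahead of it and the grasp point (between the pads) lies 11 mm behind it (arm.nose_length is the distance from the TCP to the fingertips, in m); z points along the fingers, y is the line along which they close (so a half turn about z gives the same grasp; the last joint's range is limited). The gripper opens to 87 mm and grips with 3 to 60 N. Pads are 19 mm wide; open, the fingers measure 117 mm over their backs; the gripper's body (75 mm by 190 mm) begins 51 mm behind the grasp point.
Start: joints at [1.309, 0.321, -0.07, 1.45, 0.023, 1.371, -0.057], TCP at [0.177, -0.625, 0.231] pointing down, gripper open.
Joint ranges: [-2.86, 2.86], [-0.3, 2.09], [-1.38, 1.24], [0.06, 2.45], [-1.56, 4.7], [0.09, 2.05], [-2.69, 2.69]. Speed limits (rad/s): [2.57, 2.57, 3.14, 3.14, 3.14, 3.14, 3.14].

INTERFACE

Orientations are given as [roll, pitch, yaw] about the fixed x, y, z axes, in that order (R = Rz(yaw) Ry(pitch) Rx(roll)).
In Python, from plant import arm gives the robot as it stands.
- The arm moves only by the shell command python3 -m inch 'ROWS' [FORCE]. ROWS is JSON, a list of rows, each a list of 7 numbers: the shift along the tool's x, y, z as a fraction of full scale, then the turn, a rotation vector about the tool's x, y, z as a fraction of full scale, then the opening, from 0 (shut) to 1 (fully open). In form: [[tx, ty, tz, ax, ay, az, claw], ...]. A call has 1 to 10 rows; each row is the pose to reach, as a shift and turn from the pose commanded when the call began, along the tool's axes at that moment; what a row does not reach only later rows make up. Full scale, the value 1, is 40 cm for a shift and 90 degrees for a turn. A row lasts 1/8 s, in which the tool goes at most 62.5 mm and 10.7 degrees, less where a joint would pass 70% of its speed; a pose out of reach is approached as far as the arm can. A call with a number of a shift or a turn outside -1 to 1 is refused whole. A call with a gripper value outside its range is refused whole. The fingers move at their own pace and stop on an object; FORCE is the grip in N (left out, the last holds). Time passes only in rows, so rows that repeat a pose let the fingers close. It gives the time, the measured TCP pose, the force, the opening and the grip force at its end, in the units of the state.
- arm.get_obs(): the state, without advancing time (a new reading comes with each control period).
- arm.grab_frame(name): name is "side" or "top" or "wrist"; returns (picture, depth): 420x560x3 uint8, blue, green, red; 420x560 float32, m along the optical axis (not along the pixel's ray), 0 where there is no reading.
- arm.calibration(name): a dict with "fx", "fy", "cx", "cy" (pixels), "k1" (the pictures are not rectified: a ray, as slopes to the right and down, at radius r is drawn at 1 + k1 r^2 times it, then the intrinsics apply), "rvec" (rotation vector, rad) and "tvec" (3), from world to camera coordinates, as OpenCV has them. Camera axes: x right, y down, z forward; pixel columns grow to the right and rows downward; lengths in m; the calibration is good to about 2 mm. A picture is of the moment at which its call begins: read the wrist's pose just before it. calibration takes no time and is no camera call; for the wrist camera it gives the pose at the moment of the call.
- arm.close_job(): hands the job in; it is judged then, once.
The state is a dict: "time_s": time; "joint_positions": joint angles; "joint_velocities": joint speeds; "tau": joint torques, N m; "tcp_pos": TCP position; "tool_rot": TCP orientation; "contact_force": force on the tool from outside, world axes, zero at the start; "ft_torque": the same for the moment, N m; "opening": opening from 0.0 (shut) to 1.0 (fully open); "finger_force": force on a finger pad.
Only numpy, scipy, OpenCV 4.12 (cv2) and the standard library are available. Lean on these libraries where they do the work, as an engineer would, in place of code of your own. Each camera call takes 0.05 s, during which the arm holds its last target. There are 200 camera calls.

TASK

Slide the flat gap gauge, red bar first, into the slot of the tweezer stand until it is fully home under the tweezer tips, and let go of it. Then squeeze the stand's sprung tweezers by their two black grips until the gap between the tips equals the 12 mm width of the red bar, and hold that gap steady: the program finishes while the gripper is still holding the tweezers squeezed, with the gauge still fully home. Leave everything else on the bench where it is.

Things in the scene. Friction and masses are not known exactly. Their poses are not given: they have to be found in the camera images.
- gauge: Loose flat gauge, 0.1 kg: aluminium plate 118 (x) x 44 (y) x 6 mm, lying flat. Origin: centre of its underside; z up; +x is the nose, which enters the slot first. On top a red bar 12 mm wide (y), from x = 9 to 49 mm, and a black grip rib 36 (x) x 12 mm (y) centred at x = -41 mm, 6 to 36 mm above the underside; pinch it across the 12 mm.
- gauge_nose (a point): Middle of the nose edge of the gauge's underside (x = +59 mm, y = 0, z = 0 of the gauge).
- gauge_rib (a point): Top centre of the gauge's black grip rib (x = -41 mm, y = 0, z = 36 mm of the gauge).
- stand: Fixed grey stand, 71 mm wide. Origin: worktop level, centre line, under the slot's end wall; z up; +x is the way the gauge slides in (away from the robot). Slot: floor is the worktop, between two rails 14 mm high, 47 mm wide, 10 mm high under lips reaching 5 mm inward. Behind x = 0 a base 14 mm high; post at x = 66 to 96 mm, 81 mm high. With the gauge home its rib is centred at x = -100 mm.
- slot_mouth (a point): Middle of the slot's mouth, on the worktop, at x = -55 mm, y = 0 of the stand; the slot is 55 mm deep from here to its end wall. Flared guides in front widen it to about 62 mm at x = -75 mm.
- tweezer_grip (a point): Fixed point midway between the two grips, at x = 0, y = 0, z = 54 mm of the stand. Grips: upright black rollers, radius 6, 18 mm tall (z = 45 to 63 mm), outside the arms; close the fingers on both along the stand's y. Width over them: 40 mm open, 27 mm at a 12 mm tip gap; 1 mm there is 1.4 mm of tip gap. Spring push on each grip: 0.8 N at first, 4 N at 12 mm gap.
- tweezer_left: Left (stand's +y) steel tweezer arm, with its black grip; hinged at the post about the vertical. Origin: its pivot, at x = 75, y = 5, z = 54 mm of the stand. The arm runs 105 mm from there toward the stand's -x (grip at 75 mm), and its last 20 mm bend down. Springs back open when let go.
- tweezer_right: Right (stand's -y) arm, mirror image of the left one; pivot at x = 75, y = -5, z = 54 mm of the stand.
- tip_left (a point): Inner face of the left arm's tip, at x = -30 mm of the stand, 18 mm above the worktop, over the red bar when the gauge is home. The tip gap is the distance from here to tip_right: 30 mm when open.
- tip_right (a point): Inner face of the right arm's tip, the counterpart of tip_left.
- oil_can: Bystander: red oil can with a thin spout, 68 mm across, 118 mm tall. Origin: centre of its underside.
- collet: Bystander: steel collet, 22 mm across, 37 mm tall. Origin: centre of its underside.
- spirit_bottle: Bystander: small white bottle with a cork-coloured stopper, 35 mm across, 88 mm tall. Origin: centre of its underside.
- stone: Bystander: red-brown oilstone stick lying flat, 67 x 12 x 12 mm. Origin: centre of its underside.

How it is judged:
On the way, in this order (a step that is already met when the one before it is completed fails the run):
1. the gauge is fully home in the slot, nose against the end wall, and let go (x of gauge_nose in the frame of stand between -0.004 and 0.004 m and y of gauge_nose in the frame of stand between -0.005 and 0.005 m and z of gauge_nose in the frame of stand between -0.004 and 0.006 m and angle between the x axis of gauge and the x axis of stand, either way round below 0.12 rad and contact force between gauge and the fingers below 0.05 N), for 0.2 s.
2. the fingers hold the tweezers squeezed to a tip gap of 12 mm (within 2 mm) for half a second, with the gauge home (x of gauge_nose in the frame of stand between -0.004 and 0.004 m and y of gauge_nose in the frame of stand between -0.005 and 0.005 m and z of gauge_nose in the frame of stand between -0.004 and 0.006 m and angle between the x axis of gauge and the x axis of stand, either way round below 0.12 rad and distance between tip_left and tip_right between 0.01 and 0.014 m and contact force between each of tweezer_left, tweezer_right and the fingers above 1 N), for 0.5 s.
At the end, for the whole second after the job is handed in: Through the last second the fingers press on both tweezer arms (over 1 N each) and the tip gap stays between 10 and 14 mm, while the gauge lies home in the slot: nose within 4 mm of the end wall, within 5 mm of the centre line, flat, and parallel to the slot within 0.12 rad (all of step 2); the arm keeps its last pose, push and grip.
It fails at once if a bystander is moved by more than 2 cm (distance of any of oil_can, collet, spirit_bottle, stone from where it was at the start of the episode above 0.02 m).
It also fails if it takes over 51 s, if anything falls off the work surface, if the arm or the gripper's body presses on something with over 40 N, if the wrist force passes 120 N, or if a joint passes its speed limit or range.

## Working session

There is one attempt and no reset: what is moved stays moved. The work goes in short steps, Python scripts to look and compute and a shell command to move; the robot and the scene stay as the last step left them, time stands still between calls to the robot, and variables do not carry over. Pictures are saved under pics/ and viewed, at most 10 in all, crops included, and the job is handed in when it is done.

```bash
ls; mkdir -p pics; cat > h.py <<'E'
import numpy as np, cv2
from plant import arm
from scipy.spatial.transform import Rotation as R
def snap(n,f):
    c=arm.calibration(n); im,d=arm.grab_frame(n)
    cv2.imwrite(f'pics/{f}.png',im); np.savez(f'pics/{f}.npz',im=im,d=d,**{k:np.array(v) for k,v in c.items()})
def load(f): return np.load(f'pics/{f}.npz')
def rays(s,uv):
    K=np.array([[s['fx'],0,s['cx']],[0,s['fy'],s['cy']],[0,0,1.]])
    return cv2.undistortPoints(np.array(uv,float).reshape(-1,1,2),K,np.array([s['k1'],0,0,0.]) ).reshape(-1,2)
def at_z(s,uv,z):
    "pixel -> world at height z"
    r=rays(s,uv); M=cv2.Rodrigues(s['rvec'])[0]; C=-M.T@s['tvec'].ravel()
    D=np.c_[r,np.ones(len(r))]@M
    return C+D*((np.asarray(z)-C[2])/D[:,2])[:,None]
def by_depth(s,uv):
    r=rays(s,uv); M=cv2.Rodrigues(s['rvec'])[0]
    z=np.array([s['d'][int(v),int(u)] for u,v in uv])
    return (np.c_[r,np.ones(len(r))]*z[:,None]-s['tvec'].ravel())@M
E
python3 - <<'E'
from h import *
o=arm.get_obs(); print({k:np.round(v,4) for k,v in o.items()}, arm.nose_length)
snap('top','top1'); snap('side','side1')
for n in('top','side'): print(arm.calibration(n))
E
```

```text
pics
{'time_s': np.float64(0.0), 'joint_positions': array([ 1.3091,  0.3218, -0.0701,  1.4517,  0.0226,  1.3708, -0.0569]), 'joint_velocities': array([-0.0001, -0.0015,  0.0005,  0.0016, -0.0016, -0.0007, -0.0004]), 'tau': array([-3.00000e-04, -4.91285e+01, -4.04300e-01, -3.12527e+01,
       -6.41000e-02,  4.37000e-02,  2.00000e-04]), 'tcp_pos': array([ 0.1768, -0.6249,  0.2295]), 'tool_rot': array([-3.1396e+00,  1.0000e-04,  2.7580e-01]), 'contact_force': array([-0.1133, -0.3835,  0.3612]), 'ft_torque': array([ 0.039 , -0.0077, -0.0549]), 'finger_force': np.float64(0.0), 'opening': np.float64(1.0023)} 0.008
{'fx': 398.2734655125943, 'fy': 398.2734655125943, 'cx': 278.6586662010042, 'cy': 202.0550809787376, 'k1': -0.08432374751703303, 'rvec': array([ 2.03696021, -2.18315633,  0.22674733]), 'tvec': array([0.22498313, 0.53784125, 0.78954757])}
{'fx': 420.5656751740393, 'fy': 420.5656751740393, 'cx': 283.4908351397924, 'cy': 209.69732164161167, 'k1': 0.008832874431896577, 'rvec': array([ 2.19780786, -0.15016201,  0.09073607]), 'tvec': array([-0.50922342,  0.20131053,  0.64606128])}
```

View pics/top1.png

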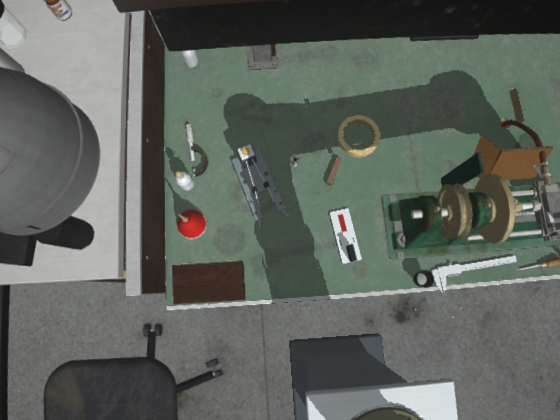

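The top view shows the stand at about (258,185), the gauge at (344,235) with its red bar up and rib down, the oil can at (191,223), the bottle at (184,181), the collet at (295,160) and the stone at (333,169). Next I'll enlarge it.

```bash
python3 - <<'E'
from h import *
s=load('top1'); im=s['im']
a=cv2.resize(im[135:235,215:315],(400,400),interpolation=cv2.INTER_CUBIC)
b=cv2.resize(im[195:275,310:390],(400,400),interpolation=cv2.INTER_CUBIC)
cv2.imwrite('pics/c1.png',np.hstack([a,b]))
print(at_z(s,[[345,400],[258,185],[344,235],[191,223],[184,181],[295,160],[333,169],[180,265],[470,210],[560,210]],0).round(3))
E
```

```text
[[ 0.131  0.077  0.   ]
 [ 0.608  0.231  0.   ]
 [ 0.479  0.046  0.   ]
 [ 0.53   0.388  0.   ]
 [ 0.629  0.402  0.   ]
 [ 0.662  0.142  0.   ]
 [ 0.634  0.056  0.   ]
 [ 0.437  0.415  0.   ]
 [ 0.515 -0.252  0.   ]
 [ 0.499 -0.476  0.   ]]
```

View pics/c1.png

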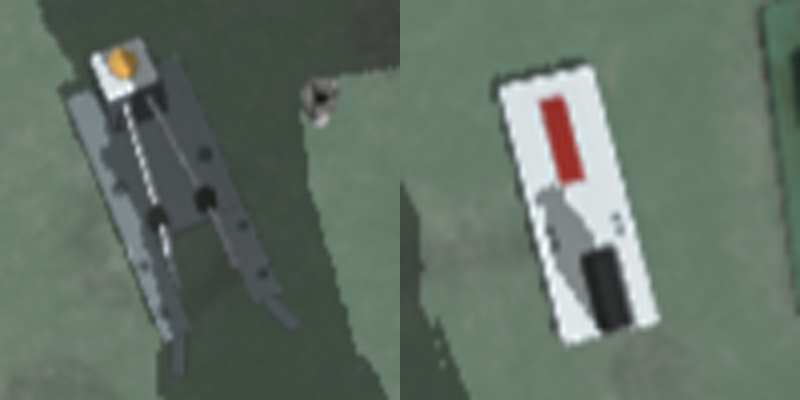

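View pics/side1.png

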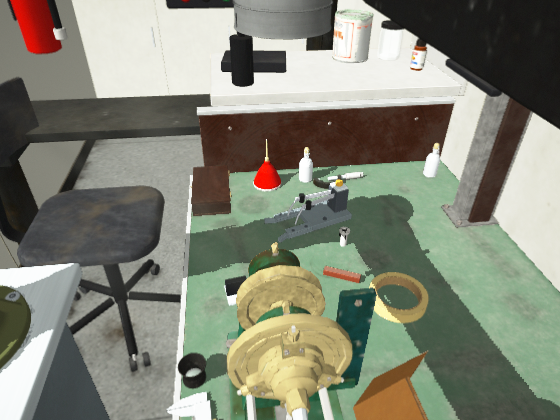

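The crops show the gauge nose edge at about (330,212.6)–(348.6,208) and its tail at (343.6,264)–(362,259). The grip tops are near (254.2,189.2) and (266.2,184.5), and the post top is near (246.2,152.2). The side view shows the lathe standing between the arm's start and the gauge, so I need its height.

```bash
python3 - <<'E'
from h import *
s=load('top1')
g=at_z(s,[[330,212.6],[348.6,208],[343.6,264],[362,259]],.006); print(g.round(4))
n=(g[0]+g[1])/2; t=(g[2]+g[3])/2; d=n-t; print('gauge c',g.mean(0).round(4),'len',np.linalg.norm(d).round(4),'yaw',np.degrees(np.arctan2(d[1],d[0])), 'w',np.linalg.norm(g[0]-g[1]))
gr=at_z(s,[[254.25,189.25],[266.25,184.5]],.063); p=at_z(s,[[246.25,152.25]],.081)[0]
m=gr.mean(0); d=p-m; print('grips',gr.round(4),m.round(4),'post',p.round(4),np.linalg.norm(d[:2]),'yaw',np.degrees(np.arctan2(d[1],d[0])))
# heights over scene
v,u=np.mgrid[2:418:4,2:558:4]; uv=np.c_[u.ravel(),v.ravel()]; P=by_depth(s,uv)
for y in np.arange(-.7,.45,.1):
    print(y.round(2),[ (lambda q:round(float(q.max()),2) if len(q) else None)(P[(abs(P[:,1]-y)<.05)&(abs(P[:,0]-x)<.05)][:,2]) for x in np.arange(.2,1.0,.1)])
c=arm.calibration('wrist'); print(c, arm.get_obs()['tcp_pos'])
E
```

```text
[[0.5309 0.0732 0.006 ]
 [0.5385 0.0302 0.006 ]
 [0.4146 0.0541 0.006 ]
 [0.4225 0.0125 0.006 ]]
gauge c [0.4766 0.0425 0.006 ] len 0.1176 yaw 9.011118368246034 w 0.04363544400573347
grips [[0.5824 0.2372 0.063 ]
 [0.591  0.2111 0.063 ]] [0.5867 0.2241 0.063 ] post [0.66   0.2488 0.081 ] 0.07739673609137925 yaw 18.60480390399059
-0.7 [-0.79, -0.79, None, None, None, None, None, None]
-0.6 [-0.79, -0.8, None, None, None, None, None, 0.0]
-0.5 [-0.79, -0.79, None, None, 0.0, 0.0, 0.0, 0.0]
-0.4 [-0.79, 0.0, 0.11, 0.12, 0.17, 0.11, 0.0, 0.0]
-0.3 [-0.79, 0.0, 0.08, 0.18, 0.18, 0.13, 0.0, 0.0]
-0.2 [-0.69, 0.0, 0.22, 0.23, 0.22, 0.48, 0.0, 0.0]
-0.1 [-0.7, 0.0, 0.2, 0.22, 0.01, 0.48, 0.0, 0.0]
-0.0 [-0.7, 0.0, 0.04, 0.04, 0.01, 0.49, 0.0, 0.0]
0.1 [-0.7, 0.0, 0.01, 0.01, 0.04, 0.49, 0.0, 0.01]
0.2 [-0.7, 0.0, 0.89, 0.02, 0.06, 0.56, 0.0, 0.08]
0.3 [-0.79, 0.0, 0.04, 0.0, 0.56, 0.57, 0.0, 0.0]
0.4 [-0.79, 0.0, 0.17, 0.15, 0.15, 0.15, 0.16, 0.17]
{'fx': 356.2735210869455, 'fy': 356.2735210869455, 'cx': 279.83063649815665, 'cy': 209.3392052045267, 'k1': -0.08221720279408516, 'rvec': array([-2.31933486,  1.75476126,  0.25179274]), 'tvec': array([-0.64909004, -0.03238304,  0.39103547])} [ 0.17685446 -0.62498165  0.22957336]
```

```bash
python3 - <<'E'
from h import *
for f in('top1','side1'):
    s=load(f); M=cv2.Rodrigues(s['rvec'])[0]; print(f,'cam',(-M.T@s['tvec'].ravel()).round(3))
    v,u=np.mgrid[4:418:12,4:558:16]; uv=np.c_[u.ravel(),v.ravel()]; P=by_depth(s,uv)
    k=P[:,2]>.26; k&=P[:,0]<.9
    print(np.c_[uv[k],P[k].round(2)][::4].tolist())
c=arm.calibration('wrist'); M=cv2.Rodrigues(c['rvec'])[0]; C=-M.T@c['tvec']; o=arm.get_obs()
T=R.from_euler('xyz',o['tool_rot']); print('cam in tool',T.inv().apply(C-o['tcp_pos']).round(4)); print((T.inv().as_matrix()@M.T).round(3)); print('tool axes in world (cols)\n',T.as_matrix().round(3))
E
```

```text
top1 cam [0.375 0.196 0.886]
[[116.0, 4.0, 0.65, 0.34, 0.56], [180.0, 4.0, 0.65, 0.28, 0.56], [244.0, 4.0, 0.69, 0.22, 0.5], [308.0, 4.0, 0.69, 0.14, 0.49], [372.0, 4.0, 0.69, 0.06, 0.48], [436.0, 4.0, 0.69, -0.02, 0.48], [500.0, 4.0, 0.69, -0.1, 0.48], [164.0, 16.0, 0.69, 0.31, 0.49], [228.0, 16.0, 0.7, 0.24, 0.47], [292.0, 16.0, 0.69, 0.16, 0.47], [356.0, 16.0, 0.69, 0.08, 0.46], [420.0, 16.0, 0.7, -0.0, 0.46], [484.0, 16.0, 0.69, -0.09, 0.45], [548.0, 16.0, 0.69, -0.18, 0.45], [212.0, 28.0, 0.69, 0.26, 0.45], [276.0, 28.0, 0.69, 0.18, 0.45], [340.0, 28.0, 0.69, 0.1, 0.44], [404.0, 28.0, 0.69, 0.01, 0.43], [468.0, 28.0, 0.69, -0.08, 0.43], [532.0, 28.0, 0.69, -0.18, 0.43], [196.0, 40.0, 0.69, 0.28, 0.43], [260.0, 40.0, 0.69, 0.2, 0.42], [324.0, 40.0, 0.69, 0.11, 0.42], [20.0, 76.0, 0.66, 0.51, 0.44], [52.0, 88.0, 0.68, 0.51, 0.37], [52.0, 100.0, 0.64, 0.48, 0.41], [36.0, 112.0, 0.6, 0.48, 0.45], [20.0, 124.0, 0.58, 0.49, 0.46], [84.0, 124.0, 0.63, 0.47, 0.35], [52.0, 136.0, 0.58, 0.47, 0.42], [20.0, 148.0, 0.55, 0.49, 0.46], [84.0, 148.0, 0.59, 0.46, 0.36], [52.0, 160.0, 0.55, 0.48
[... 794 characters left out ...]
0, 0.8, 0.68, 0.28], [436.0, 28.0, 0.69, 0.02, 0.43], [500.0, 28.0, 0.7, -0.09, 0.46], [244.0, 40.0, 0.5, 0.52, 0.3], [484.0, 40.0, 0.69, -0.08, 0.44], [548.0, 40.0, 0.69, -0.16, 0.46], [468.0, 52.0, 0.69, -0.05, 0.43], [532.0, 52.0, 0.69, -0.15, 0.45], [484.0, 64.0, 0.69, -0.09, 0.42], [548.0, 64.0, 0.7, -0.17, 0.45], [500.0, 76.0, 0.7, -0.12, 0.42], [484.0, 88.0, 0.7, -0.09, 0.4], [548.0, 88.0, 0.69, -0.18, 0.43], [548.0, 112.0, 0.69, -0.19, 0.42], [180.0, 412.0, 0.44, -0.47, 0.55]]
cam in tool [ 0.0769  0.0004 -0.1533]
[[-0.001 -0.961 -0.278]
 [ 1.    -0.    -0.001]
 [ 0.001 -0.278  0.961]]
tool axes in world (cols)
 [[ 0.962  0.272 -0.001]
 [ 0.272 -0.962  0.002]
 [-0.    -0.002 -1.   ]]
```

The wrist camera sits on tool +x and looks back over the tool. I need to clear the lathe (0.23 m high) and stay away from the shelf face at x = 0.69. So I'll lift first, then go across.

```bash
python3 -m inch '[[0,0,-0.15,0,0,0,1],[0,0,-0.31,0,0,0,1],[0.1,-0.1,-0.33,0,0,0,1],[0.2,-0.2,-0.33,0,0,0,1],[0.31,-0.31,-0.33,0,0,0,1],[0.42,-0.42,-0.33,0,0,0,1],[0.53,-0.53,-0.33,0,0,0,1],[0.63,-0.63,-0.33,0,0,0,1],[0.7,-0.7,-0.33,0,0,0,1],[0.7,-0.7,-0.33,0,0,0,1]]' 30
```

```text
time_s: 1.35
tcp_pos: [0.372, -0.2763, 0.3627]
tool_rot: [3.141, -0.0, 0.283]
contact_force: [0.6, -1.3, -0.1]
opening: 1.002
finger_force: 0.0
```

```bash
python3 -m inch '[[0.08,-0.12,0,0,0,0,1],[0.16,-0.24,0,0,0,0,1],[0.24,-0.36,0,0,0,0,1],[0.33,-0.48,0,0,0,0,1],[0.41,-0.6,0,0,0,0,1],[0.49,-0.72,0.1,0,0,0,1],[0.57,-0.83,0.2,0,0,0,1],[0.57,-0.84,0.3,0,0,0,1],[0.57,-0.84,0.3,0,0,0,1],[0.57,-0.84,0.3,0,0,0,1]]'; python3 - <<'E'
from h import *
snap('wrist','w1'); s=load('w1'); print(arm.get_obs()['tcp_pos'])
cv2.imwrite('pics/w1b.png',cv2.resize(s['im'],(800,600),interpolation=cv2.INTER_CUBIC))
E
```

```text
time_s: 2.6
tcp_pos: [0.499, 0.1039, 0.2439]
tool_rot: [3.141, -0.001, 0.273]
contact_force: [-0.2, -0.1, 0.5]
opening: 1.0
finger_force: 0.0
[0.49937642 0.10392493 0.24444252]
```

View pics/w1b.png

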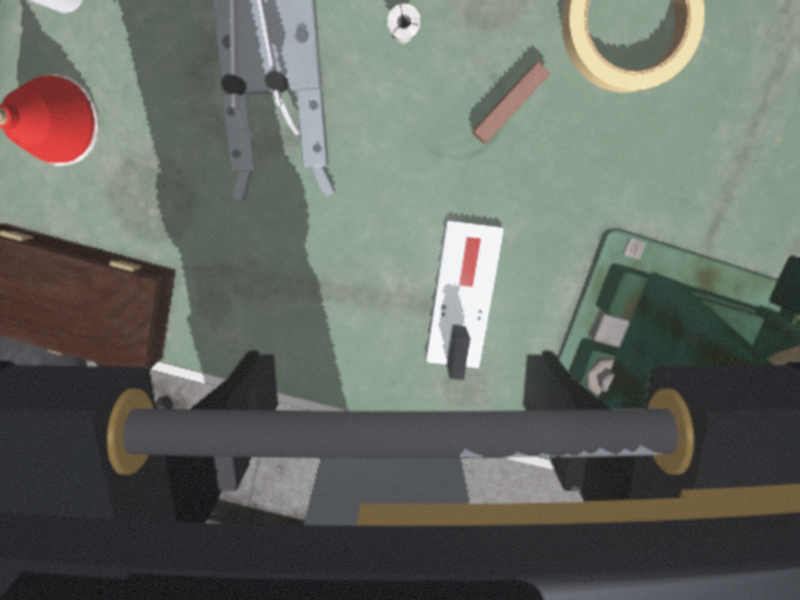

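The wrist picture (scaled by 10/7) shows the gauge corners at (447,220), (503,227), (480,367) and (428,361), and the grip tops at about (233,84) and (276,80). I'll measure closer in an enlarged crop and segment the plate.

```bash
python3 - <<'E'
from h import *
s=load('w1'); im=s['im']
hsv=cv2.cvtColor(im,cv2.COLOR_BGR2HSV); m=((hsv[...,1]<40)&(hsv[...,2]>185)).astype(np.uint8); m[:, :290]=0; m[:,365:]=0; m[:145]=0;m[265:]=0
red=cv2.inRange(hsv,(0,120,80),(8,255,255))+cv2.inRange(hsv,(172,120,80),(180,255,255)); red[:150]=0;red[215:]=0;red[:,:290]=0;red[:,365:]=0
u=np.argwhere(red)[:,::-1].astype(float)
pr=at_z(s,u,.007)[:,:2]; c,sz,a=cv2.minAreaRect((pr*1000).astype(np.float32)); print('red',c,sz,a)
q=np.argwhere(cv2.morphologyEx(m,cv2.MORPH_OPEN,np.ones((3,3))))[:,::-1].astype(float)
pr=at_z(s,q,.006)[:,:2]; c,sz,a=cv2.minAreaRect((pr*1000).astype(np.float32)); print('plate',c,sz,a)
a=cv2.resize(im[0:145,140:240],(414,600),interpolation=cv2.INTER_CUBIC)
cv2.imwrite('pics/c2.png',a)
g=at_z(s,np.array([[447,220],[503,227],[480,367],[428,361]])*.7,.006); print(g.round(4),g.mean(0).round(4))
d=(g[0]+g[1]-g[2]-g[3]); print(np.degrees(np.arctan2(d[1],d[0])))
gr=at_z(s,np.array([[233,84],[276,80]])*.7,.063); print(gr.round(4),gr.mean(0))
E
```

```text
red (511.5388488769531, 50.414730072021484) (32.155330657958984, 8.605376243591309) 7.928329944610596
plate (479.79656982421875, 45.35332489013672) (118.94429779052734, 44.98065185546875) 8.49512004852295
[[0.5352 0.0762 0.006 ]
 [0.5418 0.0329 0.006 ]
 [0.4258 0.0137 0.006 ]
 [0.4194 0.0571 0.006 ]] [0.4805 0.045  0.006 ]
9.36878553244533
[[0.5867 0.2361 0.063 ]
 [0.5958 0.2104 0.063 ]] [0.5912219  0.22324065 0.063     ]
```

View pics/c2.png

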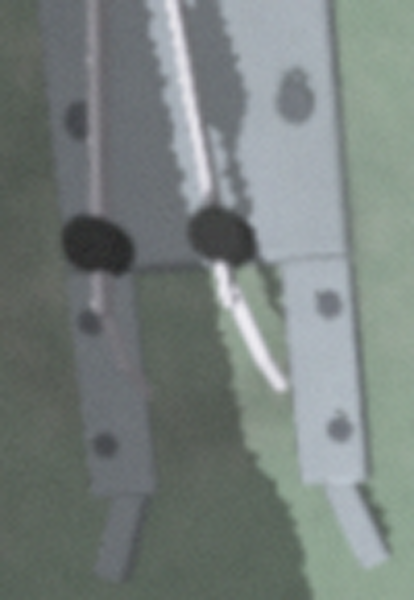

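```bash
python3 - <<'E'
from h import *
s=load('w1')
f=lambda L,z: at_z(s,np.array(L,float)/4.138+[140,0],z)
O=f([[92,492],[369,483],[155,490],[301,483],[133,265],[283,262],[332,0],[40,0]],.014)[:,:2]
print(O.round(4)); 
mouth=[(O[0]+O[1])/2,(O[2]+O[3])/2]; end=(O[4]+O[5])/2
print('mouth',mouth,'end',end,'outer w',np.linalg.norm(O[0]-O[1]),'in',np.linalg.norm(O[2]-O[3]),np.linalg.norm(O[4]-O[5]),'len',np.linalg.norm(mouth[1]-end))
an=lambda d:np.degrees(np.arctan2(d[1],d[0]))
print('yaw',an(end-mouth[1]),an(O[6]-O[1]),an(O[7]-O[0]),an(O[4]-O[2]),an(O[5]-O[3]), an(O[0]-O[1])-90)
print('grips',f([[97,243],[220,234]],.063),)
E
```

```text
[[0.5292 0.2413]
 [0.5498 0.1731]
 [0.5339 0.2256]
 [0.5453 0.1898]
 [0.586  0.2423]
 [0.5961 0.2063]
 [0.6577 0.209 ]
 [0.6405 0.2776]]
mouth [array([0.53950051, 0.20720368]), array([0.53956933, 0.20771395])] end [0.59105461 0.22433914] outer w 0.07127387273315074 in 0.037594558162207886 0.03738224273399511 len 0.05410296441284541
yaw 17.895868109613964 18.43396101590258 18.06609731359029 17.770681275437642 18.02407455878148 16.838778915489485
grips [[0.58682422 0.23581297 0.063     ]
 [0.59529829 0.21030836 0.063     ]]
```

The stand origin is at (0.591, 0.224) with yaw 18.0°. The gauge is at (0.480, 0.045) with yaw about 9°, so its rib is at (0.4395, 0.0386). I'll move over the rib next.

```bash
python3 -m inch '[[-0.09,0.06,0.08,0,0,0.05,1],[-0.187,0.116,0.2,0,0,0.074,1],[-0.187,0.116,0.33,0,0,0.074,1],[-0.187,0.116,0.42,0,0,0.074,1],[-0.187,0.116,0.46,0,0,0.074,1],[-0.187,0.116,0.46,0,0,0.074,1],[-0.187,0.116,0.46,0,0,0.074,1]]'; python3 - <<'E'
from h import *
o=arm.get_obs(); T=R.from_euler('xyz',o['tool_rot']); print(o['tcp_pos'],np.degrees(T.as_euler('xyz')))
print('delta tool /0.4:',(T.inv().apply(np.array([.4395,.0386,.018])-o['tcp_pos'])/.4).round(3))
E
```

```text
time_s: 3.52
tcp_pos: [0.4405, 0.0405, 0.0602]
tool_rot: [3.141, -0.003, 0.159]
contact_force: [0.3, 0.7, 0.9]
opening: 0.997
finger_force: 0.0
[0.44045109 0.04053703 0.06023706] [ 1.79953458e+02 -1.69699205e-01  9.12090494e+00]
delta tool /0.4: [-0.003  0.004  0.106]
```

```bash
python3 -m inch '[[-0.003,0.004,0.05,0,0,0,1],[-0.003,0.004,0.1,0,0,0,1],[-0.003,0.004,0.104,0,0,0,0.6],[-0.003,0.004,0.104,0,0,0,0.3],[-0.003,0.004,0.104,0,0,0,0.05],[-0.003,0.004,0.104,0,0,0,0.05],[-0.003,0.004,0.104,0,0,0,0.05],[-0.003,0.004,0.104,0,0,0,0.05]]' 25; python3 - <<'E'
from h import *
snap('wrist','w2'); s=load('w2')
cv2.imwrite('pics/w2b.png',s['im'])
E
```

```text
time_s: 4.53
tcp_pos: [0.4378, 0.0387, 0.017]
tool_rot: [3.141, -0.0, 0.159]
contact_force: [-0.7, -0.0, -0.2]
opening: 0.407
finger_force: 0.0
```

View pics/w2b.png

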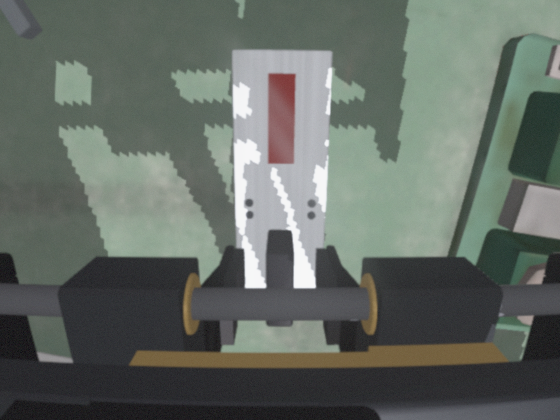

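The fingers straddle the rib at (280,280) and the plate is square to the tool. They haven't closed fully yet, so I'll keep closing.

```bash
python3 -m inch '[[0,0,0,0,0,0,0.05],[0,0,0,0,0,0,0.05],[0,0,0,0,0,0,0.05],[0,0,0,0,0,0,0.05],[0,0,0,0,0,0,0.05],[0,0,0,0,0,0,0.05]]' 25; python3 - <<'E'
from h import *
o=arm.get_obs(); T=R.from_euler('xyz',o['tool_rot']); print(o['tcp_pos'],np.degrees(T.as_euler('xyz')))
S=np.array([.591,.224]); e=np.array([np.cos(np.radians(18)),np.sin(np.radians(18))])
for x in(-.185,-.1): 
    p=S+x*e; print(x,p, (T.inv().apply(np.r_[p,o['tcp_pos'][2]]-o['tcp_pos'])/.4).round(3))
E
```

```text
time_s: 5.32
tcp_pos: [0.4377, 0.0388, 0.0169]
tool_rot: [3.142, 0.0, 0.16]
contact_force: [-0.3, -0.5, -0.5]
opening: 0.137
finger_force: 25.0
[0.43773246 0.03880302 0.01689598] [1.79997423e+02 3.49772741e-03 9.14070096e+00]
-0.185 [0.41505454 0.16683186] [-0.005 -0.325 -0.   ]
-0.1 [0.49589435 0.1930983 ] [ 0.205 -0.358 -0.   ]
```

```bash
python3 -m inch '[[0,0,-0.015,0,0,0,0.05],[0,-0.06,-0.015,0,0,-0.02,0.05],[-0.002,-0.13,-0.015,0,0,-0.04,0.05],[-0.003,-0.2,-0.015,0,0,-0.06,0.05],[-0.004,-0.26,-0.015,0,0,-0.08,0.05],[-0.005,-0.325,-0.015,0,0,-0.0985,0.05],[-0.005,-0.325,-0.01,0,0,-0.0985,0.05],[-0.005,-0.325,-0.005,0,0,-0.0985,0.05],[-0.005,-0.325,-0.002,0,0,-0.0985,0.05],[-0.005,-0.325,0,0,0,-0.0985,0.05]]' 25; python3 - <<'E'
from h import *
snap('wrist','w3'); s=load('w3'); o=arm.get_obs(); print(o['tcp_pos'],np.degrees(o['tool_rot']))
cv2.imwrite('pics/w3b.png',cv2.resize(s['im'][:300],(800,428),interpolation=cv2.INTER_CUBIC))
E
```

```text
time_s: 6.58
tcp_pos: [0.4152, 0.1661, 0.0169]
tool_rot: [3.141, 0.001, 0.313]
contact_force: [-2.7, -1.9, 7.0]
opening: 0.135
finger_force: 25.0
[0.41519458 0.16615341 0.01691734] [1.79969298e+02 3.19967094e-02 1.79404004e+01]
```

View pics/w3b.png

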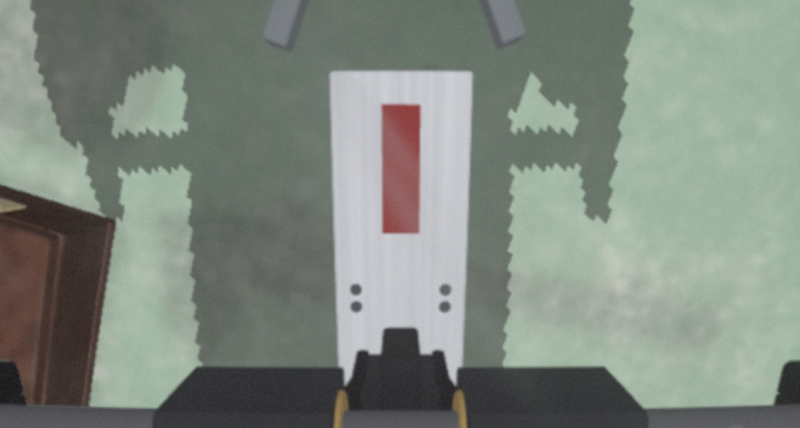

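The nose edge is at rows 72, columns 330–472, centre 401. The guides are at about 265–523, centre 394.5, so the gauge sits about 2 mm to the right. I'll compute the distances.

```bash
python3 - <<'E'
from h import *
s=load('w3'); S=np.array([.591,.224]); t=np.radians(18.); e=np.array([np.cos(t),np.sin(t)]); n=np.array([-e[1],e[0]])
k=560/800
for nm,L,z in(('nose',[[330,72],[472,72]],.006),('guideout',[[265,40],[523,38]],.014),('guidein',[[290,48],[500,46]],.014)):
    p=at_z(s,np.array(L,float)*k,z)[:,:2]-S; print(nm,(p@e).round(4),(p@n).round(4),'mid',(p@n).mean().round(4))
p=arm.get_obs()['tcp_pos'][:2]-S; print('tcp',p@e,p@n)
E
```

```text
nose [-0.0841 -0.0842] [ 0.0199 -0.0231] mid -0.0016
guideout [-0.0762 -0.0759] [ 0.0372 -0.0364] mid 0.0004
guidein [-0.0785 -0.0782] [ 0.0301 -0.0298] mid 0.0001
tcp -0.1850764702604064 -0.000688510630923583
```

```bash
python3 -m inch '[[0.005,-0.0045,-0.002,0,0,0,0.05],[0.03,-0.0045,-0.002,0,0,0,0.05],[0.055,-0.0045,-0.002,0,0,0,0.05],[0.08,-0.0045,-0.002,0,0,0,0.05],[0.1,-0.0045,-0.002,0,0,0,0.05],[0.12,-0.0045,-0.002,0,0,0,0.05],[0.14,-0.0045,-0.002,0,0,0,0.05],[0.16,-0.0045,-0.002,0,0,0,0.05],[0.18,-0.0045,-0.002,0,0,0,0.05],[0.19,-0.0045,-0.002,0,0,0,0.05]]' 25
```

```text
time_s: 7.88
tcp_pos: [0.4874, 0.1922, 0.0177]
tool_rot: [-3.141, -0.0, 0.314]
contact_force: [-0.1, -0.6, -1.2]
opening: 0.136
finger_force: 25.0
```

```bash
python3 -m inch '[[0.006,0,0,0,0,0,0.05],[0.012,0,0,0,0,0,0.05],[0.016,0,0,0,0,0,0.05],[0.02,0,0,0,0,0,0.05],[0.023,0,0,0,0,0,0.05],[0.023,0,0,0,0,0,0.05]]' 25; python3 - <<'E'
from h import *
snap('wrist','w4'); s=load('w4'); o=arm.get_obs(); print(o['tcp_pos'],o['contact_force'])
cv2.imwrite('pics/w4b.png',cv2.resize(s['im'][:300],(800,428),interpolation=cv2.INTER_CUBIC))
E
```

```text
time_s: 8.62
tcp_pos: [0.4943, 0.1943, 0.0172]
tool_rot: [3.141, 0.003, 0.314]
contact_force: [-4.8, -1.9, -0.0]
opening: 0.136
finger_force: 25.0
[0.49425781 0.19432559 0.0171879 ] [-4.59731139 -2.44087791 -0.03198526]
```

View pics/w4b.png

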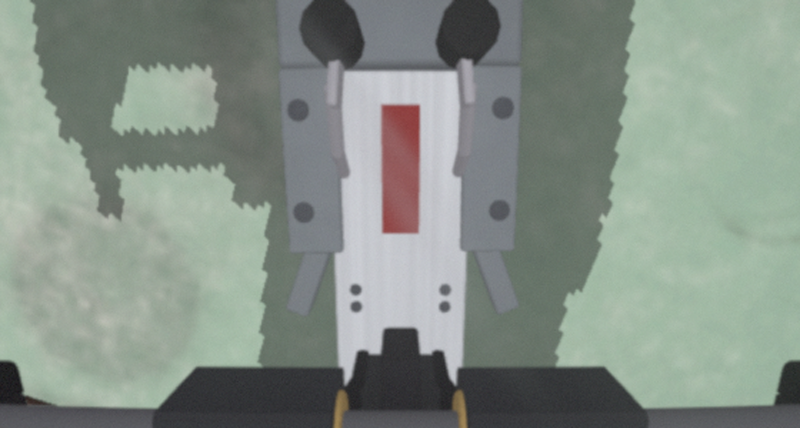

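The gauge is in the slot with its nose (row 71) at the base's edge, and about 5 N of push-back along the slot. I'll give one small extra push to confirm, relax it, and then open.

```bash
python3 -m inch '[[0.004,0,0,0,0,0,0.05],[0.007,0,0,0,0,0,0.05],[0.007,0,0,0,0,0,0.05]]' 25; python3 -m inch '[[-0.006,0,0,0,0,0,0.05],[-0.006,0,0,0,0,0,0.3],[-0.006,0,0,0,0,0,0.6],[-0.006,0,0,0,0,0,0.6],[-0.006,0,0,0,0,0,0.6],[-0.006,0,0,0,0,0,0.6]]' 25
```

```text
time_s: 9.05
tcp_pos: [0.4944, 0.1942, 0.0169]
tool_rot: [3.14, 0.009, 0.314]
contact_force: [-11.5, -3.8, 7.4]
opening: 0.137
finger_force: 25.0
time_s: 9.8
tcp_pos: [0.4962, 0.1951, 0.0178]
tool_rot: [-3.142, -0.0, 0.314]
contact_force: [0.5, 0.2, -0.1]
opening: 0.573
finger_force: 0.0
```

The stop is firm at 11 N with no advance, so the gauge is home, and the fingers are off it. I'll lift, take a picture to check, and move over the grips.

```bash
python3 -m inch '[[0,0,-0.05,0,0,0,0.65],[0,0,-0.13,0,0,0,0.7],[0,0,-0.25,0,0,0,0.7],[0.05,0.0045,-0.25,0,0,0,0.7],[0.12,0.0045,-0.25,0,0,0,0.7],[0.19,0.0045,-0.25,0,0,0,0.7],[0.248,0.0045,-0.25,0,0,0,0.7],[0.248,0.0045,-0.25,0,0,0,0.7],[0.248,0.0045,-0.25,0,0,0,0.7],[0.248,0.0045,-0.25,0,0,0,0.7]]' 25; python3 - <<'E'
from h import *
snap('wrist','w5'); snap('top','t2'); s=load('w5'); o=arm.get_obs(); T=R.from_euler('xyz',o['tool_rot'])
print('delta',(T.inv().apply(np.array([.591,.224,.043])-o['tcp_pos'])/.4).round(4),T.as_euler('xyz',True))
cv2.imwrite('pics/w5b.png',s['im'])
E
```

```text
time_s: 11.05
tcp_pos: [0.5902, 0.2238, 0.1182]
tool_rot: [3.141, 0.0, 0.315]
contact_force: [-1.1, -0.0, 0.1]
opening: 0.699
finger_force: 0.0
delta [ 0.0017 -0.0004  0.1876] [1.79961407e+02 9.80846441e-04 1.80198635e+01]
```

View pics/w5b.png

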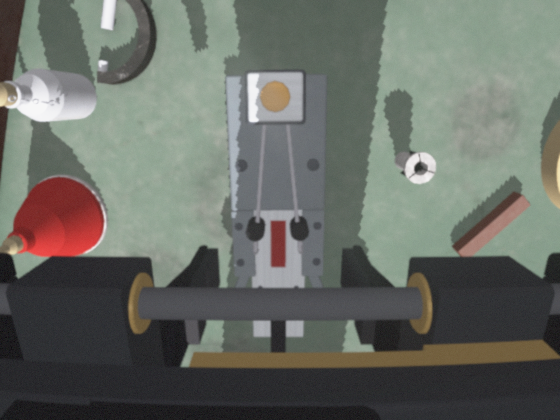

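The wrist view shows the gauge home between the tips, the grips at (256,230) and (299,229) about 1 mm left of the tool's centre, and the bystanders untouched. I'll descend and start the squeeze.

```bash
python3 -m inch '[[0.0017,-0.002,0.06,0,0,0,0.7],[0.0017,-0.002,0.12,0,0,0,0.7],[0.0017,-0.002,0.17,0,0,0,0.7],[0.0017,-0.002,0.187,0,0,0,0.7],[0.0017,-0.002,0.187,0,0,0,0.6],[0.0017,-0.002,0.187,0,0,0,0.5],[0.0017,-0.002,0.187,0,0,0,0.42],[0.0017,-0.002,0.187,0,0,0,0.36],[0.0017,-0.002,0.187,0,0,0,0.36],[0.0017,-0.002,0.187,0,0,0,0.36]]' 15
```

```text
time_s: 12.4
tcp_pos: [0.5912, 0.2252, 0.0434]
tool_rot: [3.142, -0.0, 0.315]
contact_force: [-1.8, -0.7, 4.9]
opening: 0.364
finger_force: 3.1
```

```bash
python3 -m inch '[[0,0,0,0,0,0,0.33],[0,0,0,0,0,0,0.31],[0,0,0,0,0,0,0.31],[0,0,0,0,0,0,0.31],[0,0,0,0,0,0,0.31],[0,0,0,0,0,0,0.31]]' 15; python3 - <<'E'
from h import *
snap('wrist','w6'); snap('side','s6'); s=load('w6')
print({k:np.round(v,4) for k,v in arm.get_obs().items() if k in('tcp_pos','opening','finger_force','contact_force')})
cv2.imwrite('pics/w6b.png',cv2.resize(s['im'][100:310,180:380],(570,599),interpolation=cv2.INTER_CUBIC))
E
```

```text
time_s: 13.15
tcp_pos: [0.5911, 0.225, 0.0432]
tool_rot: [3.141, 0.0, 0.314]
contact_force: [-2.7, -1.1, 6.2]
opening: 0.313
finger_force: 4.3
{'tcp_pos': array([0.591 , 0.2251, 0.0432]), 'contact_force': array([-2.4211,  0.2549,  6.1313]), 'finger_force': np.float64(4.2983), 'opening': np.float64(0.3101)}
```

View pics/w6b.png

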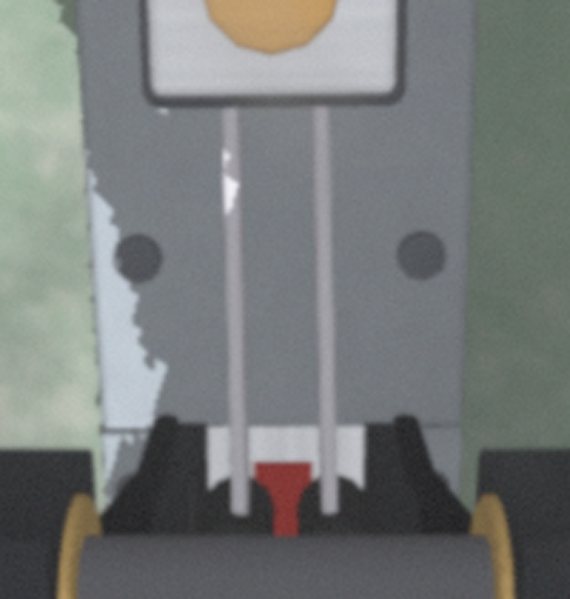

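The crop shows the arms parallel and held between the fingers, with the gauge's nose edge still on the base's edge (row 426). The opening of 0.310 is 27.0 mm over the grips, and the 4.3 N pad force agrees with the spring at a 12 mm gap. I'll hold for another second and hand in.

```bash
python3 -m inch '[[0,0,0,0,0,0,0.31],[0,0,0,0,0,0,0.31],[0,0,0,0,0,0,0.31],[0,0,0,0,0,0,0.31],[0,0,0,0,0,0,0.31],[0,0,0,0,0,0,0.31],[0,0,0,0,0,0,0.31],[0,0,0,0,0,0,0.31]]' 15 && python3 -c "
from plant import arm
print(arm.close_job())"
```

```text
time_s: 14.25
tcp_pos: [0.591, 0.2251, 0.0432]
tool_rot: [3.141, 0.0, 0.314]
contact_force: [-3.3, -0.3, 5.5]
opening: 0.311
finger_force: 4.3
the job is handed in; nothing more can be done
None
```

The gauge is fully home and let go, and I handed the job in at about 14 s with the gripper holding the tweezers at a tip gap of about 12 mm; I worked that gap out from the 27 mm width over the grips and the 4.3 N spring force, because the tips were hidden from the camera, and `close_job()` gave no verdict.

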